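Find the wheel with bearing play

TASK

One of the two wheels on the axle stand has a worn bearing: find it by rocking the left wheel and then the right one at the top of the tyre, each first inward towards the other wheel and then outward, every time till it bears firmly against your push (about 8 N, never more than 18 N). Leave the worn wheel leaning outward, and lay the tape roll from the right of the stand flat and centred on the cork pad in front of that wheel to mark it. Do not disturb the chuck key, the oilstone or the pliers.

Things in the scene. Friction and masses are not known exactly. Their poses are not given: they have to be found in the camera images.
- stand: plywood board 290 (x) x 320 (y) x 15 mm, fixed, turned up to 0.2 rad; origin under its centre at table height, y along the axle to the left wheel, x away from the robot. Level axle 87 mm above the table at stand x = 60 mm in two green blocks (50 x 44 mm, at y = +-64 mm, tops at 105 mm); a wheel on each end at y = +-115 mm. The worn one cannot be told by eye
- left_hub (a joint): lean of the left wheel in its bearing, rad; 0 square to the axle, positive = top outward, away from the other wheel; starts at 0. A worn one turns from -0.10 to 0.10 between firm stops (6.5 mm each way at the rim) against about 1 N of drag at the rim and stays where it is left; a sound one gives less than 0.02 and springs back to nearly 0
- left_hub_c (a point): centre of the left wheel (grey disc, black tyre, 130 mm in diameter, 26 mm thick, flat sides; on the robot's left), 87 mm above the table; its lean axis passes here along the stand's x; this frame leans with the hub and has the stand's axes at lean 0. The wheel also spins on its axle, which does not matter
- left_rim_top (a point): top of the left wheel's tyre at mid-thickness, 65 mm above the wheel's centre, 152 mm above the table. Once at its stop (a sound wheel: at once) the wheel springs sideways relative to its hub by 0.11 to 0.14 mm per N pushed near the top. A good rocking push is 5 to 15 N; 20 N is too much
- left_pad (a point): centre of the top face of the round cork pad in front of the left wheel, 72 mm in diameter, 2 mm thick, its top 17 mm above the table, at stand x = -95 mm, y = +100 mm
- right_hub (a joint): lean of the right wheel in its bearing, rad; 0 square to the axle, positive = top outward, away from the other wheel; starts at 0. A worn one turns from -0.10 to 0.10 between firm stops (6.5 mm each way at the rim) against about 1 N of drag at the rim and stays where it is left; a sound one gives less than 0.02 and springs back to nearly 0
- right_hub_c (a point): centre of the right wheel (grey disc, black tyre, 130 mm in diameter, 26 mm thick, flat sides; on the robot's right), 87 mm above the table; its lean axis passes here along the stand's x; this frame leans with the hub and has the stand's axes at lean 0. The wheel also spins on its axle, which does not matter
- right_rim_top (a point): top of the right wheel's tyre at mid-thickness, 65 mm above the wheel's centre, 152 mm above the table. Once at its stop (a sound wheel: at once) the wheel springs sideways relative to its hub by 0.11 to 0.14 mm per N pushed near the top. A good rocking push is 5 to 15 N; 20 N is too much
- right_pad (a point): centre of the top face of the round cork pad in front of the right wheel, 72 mm in diameter, 2 mm thick, its top 17 mm above the table, at stand x = -95 mm, y = -100 mm
- tape_roll: black roll of insulating tape, 60 mm in diameter, 18 mm high, 50 g, lying flat on the table to the right of the stand; origin at the centre of its underside; solid to the fingers (take it across its diameter)
- chuck_key: steel chuck key, 40 x 75 x 18 mm, lying loose on the board between the pads, long side along stand x; origin at the centre of its underside; a bystander
- oilstone: grey-brown sharpening stone, 50 x 150 x 24 mm, loose on the table left of the stand; origin at the centre of its underside, long side along its y; a bystander
- pliers_black: pliers with black handles, 59 x 167 x 13 mm, loose on the table right of the stand; origin at the centre of its underside, long side along its y; a bystander
Not all that is in view belongs to the job. Of the things that look like the tape_roll, the middle-sized one is meant.

How it is judged (in metres and radians):
On the way, in this order (a step that is already met when the one before it is completed fails the run):
1. the left wheel is rocked inward (top of the wheel towards the other wheel) till it bears on its stop with a firm finger's push (y of left_rim_top in the frame of left_hub_c below -0.0004 m), for 0.1 s.
2. then the left wheel is rocked outward till it bears on its stop with a firm finger's push (y of left_rim_top in the frame of left_hub_c above 0.0004 m), for 0.1 s.
3. the right wheel is rocked inward (top of the wheel towards the other wheel) till it bears on its stop with a firm finger's push (y of right_rim_top in the frame of right_hub_c above 0.0004 m), for 0.1 s.
4. then the right wheel is rocked outward till it bears on its stop with a firm finger's push (y of right_rim_top in the frame of right_hub_c below -0.0004 m), for 0.1 s.
At the end, for the whole second after the job is handed in: the tape roll lies flat and at rest, its centre within 18 mm of the centre of the cork pad in front of the worn wheel, and the worn wheel leans outward by more than 0.06 rad (which a sound wheel cannot) (((value of joint left_hub above 0.06 rad and horizontal distance between tape_roll and left_pad below 0.018 m and z of tape_roll in the frame of left_pad between -0.004 and 0.004 m) or (value of joint right_hub above 0.06 rad and horizontal distance between tape_roll and right_pad below 0.018 m and z of tape_roll in the frame of right_pad between -0.004 and 0.004 m)) and linear speed of tape_roll below 0.02 m/s); the robot touches nothing.
It fails at once if the left wheel's bearing is loaded with more than about 20 N at the rim, either way (y of left_rim_top in the frame of left_hub_c above 0.0029 m or y of left_rim_top in the frame of left_hub_c below -0.0029 m).
It fails at once if the right wheel's bearing is loaded with more than about 20 N at the rim, either way (y of right_rim_top in the frame of right_hub_c above 0.0029 m or y of right_rim_top in the frame of right_hub_c below -0.0029 m).
It fails at once if the chuck key is moved by more than 15 mm (distance of chuck_key from where it was at the start of the episode above 0.015 m).
It fails at once if the oilstone is moved by more than 15 mm (distance of oilstone from where it was at the start of the episode above 0.015 m).
It fails at once if the black pliers is moved by more than 15 mm (distance of pliers_black from where it was at the start of the episode above 0.015 m).
It also fails if it takes over 72 s, if anything falls off the work surface, if the arm or the gripper's body presses on something with over 40 N, if the wrist force passes 120 N, or if a joint passes its speed limit or range.

ROBOT

A 6-joint arm with a two-finger parallel gripper is mounted at the origin on a cart in front of the work surface, level with it; the furniture and walls round the work are solid. World frame = base frame: x ahead of the robot, y to its left, z up, the work surface at z = 0. Lengths are in m, angles in degrees, forces in N, time in s.
With the tool pointing down it reaches from about 0.275 to 0.75 m from the base axis. Payload 10.2 kg.
Tool frame: the origin (TCP) lies midway between the tips of the shut fingers; the grasp point (between the pads) lies 19 mm behind it; z points along the fingers, y is the line along which they close (so a half turn about z gives the same grasp; the last joint's range is limited). The gripper opens to 88 mm and grips with 3 to 60 N. Pads are 18 mm wide; open, the fingers measure 123 mm over their backs; the gripper's body (75 mm by 187 mm) begins 45 mm behind the grasp point.
Start: joints at [-12.8, 17.928, 85.812, -0, 76.261, -12.8], TCP at [0.525, -0, 0.214] pointing down, gripper open.
Joint ranges: [-168.41, 168.41], [-55.51, 124.54], [10.69, 146.95], [-70.63, 250.63], [1, 178], [-165.06, 165.06]. Speed limits (degrees/s): [136.94, 136.94, 172.46, 180, 180, 180].

INTERFACE

Orientations are given as a 3x3 rotation matrix whose columns are the frame's x, y, z axes.
In Python, from cell import ctrl gives the robot as it stands.
- The arm moves only by the shell command python3 -m crank 'ROWS' [FORCE]. ROWS is JSON, a list of rows, each a list of 7 numbers: the turn, a rotation vector about the tool's x, y, z scaled (see below), then the shift along the tool's x, y, z scaled (see below), then the opening, from 0 (shut) to 1 (fully open). In form: [[wx, wy, wz, x, y, z, grip], ...]. A call has 1 to 20 rows; each row shifts and turns the commanded pose from where the row before left it, along the tool's axes as they then stand; what a row does not reach is not made up. The controller multiplies each number of a shift by 3 cm and each number of a turn by 0.1 rad. A row lasts 1/10 s, in which the tool goes at most 50 mm and 8.59 degrees, less where a joint would pass 70% of its speed; a pose out of reach is approached as far as the arm can. A call with a number of a shift or a turn outside -1 to 1 is refused whole. A call with a gripper value outside its range is refused whole. The fingers move at their own pace and stop on an object; FORCE is the grip in N (left out, the last holds). Time passes only in rows, so rows that do not move let the fingers close. It gives the time, the measured TCP pose, the force, the opening and the grip force at its end, in the units of the state.
- ctrl.read_state(): the state, without advancing time (a new reading comes with each control period).
- ctrl.grab_frame(name): name is "scene" or "side" or "wrist"; returns (picture, depth): 420x560x3 uint8, red, green, blue; 420x560 float32, m along the optical axis (not along the pixel's ray), 0 where there is no reading.
- ctrl.camera_info(name): a dict with "fov_y" (degrees; the focal length in pixels is half the picture's height over the tangent of half this angle, whatever the lens; pixels are square), "cx", "cy" (the principal point, pixels), "k1" (the pictures are not rectified: a ray, as slopes to the right and down, at radius r is drawn at 1 + k1 r^2 times it, then the intrinsics apply), "R" (3x3) and "t" (3): a world point X has camera coordinates R X + t. Camera axes: x right, y down, z forward; pixel columns grow to the right and rows downward; lengths in m; the calibration is good to about 2 mm. A picture is of the moment at which its call begins: read the wrist's pose just before it. camera_info takes no time and is no camera call; for the wrist camera it gives the pose at the moment of the call.
- ctrl.close_job(): hands the job in; it is judged then, once.
Trained networks look in the newest picture that a camera, given by its name, has taken for a name from the list of things; names that differ only in an ending like _2 or _b are one class to them, and where a whole thing is asked for, a point or a joint stands for the part that bears it (a point fixed in the world has none). Each returns a list of dicts, best first, with "conf" (0 to 1); they miss things now and then, are a little off and sometimes report something else, mostly with a low value. They report only what shows in the picture. A call takes as long as a camera call. They do not tell look-alikes from the thing itself.
- ctrl.regions_of(camera, query): "pixels" (420x560 bool, what is visible of it) and "extent" ([left, top, width, height] in pixels, round what is visible of it).
The state is a dict: "clock": time; "joint_positions": joint angles; "qvel": joint speeds; "joint_torque": joint torques, N m; "position": TCP position; "tcp_rot": TCP orientation; "force": force on the tool from outside, world axes, zero at the start; "torque": the same for the moment, N m; "width": finger opening in m; "grasp_force": force on a finger pad.
Only numpy, scipy, OpenCV 4.12 (cv2) and the standard library are available. Lean on these libraries where they do the work, as an engineer would, in place of code of your own. Each camera call takes 0.05 s, during which the arm holds its last target. There are 200 camera calls.

## Working session

There is one attempt and no reset: what is moved stays moved. The work goes in short steps, Python scripts to look and compute and a shell command to move; the robot and the scene stay as the last step left them, time stands still between calls to the robot, and variables do not carry over. Pictures are saved under pics/ and viewed, at most 10 in all, crops included, and the job is handed in when it is done.

```bash
mkdir -p pics; ls
cat > h.py <<'E'
import numpy as np, cv2
from cell import ctrl
def world(cam,u,v,d):
    c=ctrl.camera_info(cam); f=210/np.tan(np.radians(c["fov_y"])/2)
    K=np.array([[f,0,c["cx"]],[0,f,c["cy"]],[0,0,1.]])
    p=cv2.undistortPoints(np.stack([u,v],-1).reshape(-1,1,2).astype(float),K,np.array([c["k1"],0,0,0,0.]))[:,0]
    X=np.c_[p,np.ones(len(p))]*np.asarray(d).reshape(-1,1)
    return (X-np.array(c["t"]))@np.array(c["R"])
def cloud(cam,mask,depth):
    v,u=np.nonzero(mask&(depth>0)); return world(cam,u,v,depth[v,u])
E
python3 - <<'E'
from h import *
s=ctrl.read_state(); print(s["clock"],s["position"],s["force"])
for cam in("scene","side"):
    im,d=ctrl.grab_frame(cam); cv2.imwrite(f"pics/{cam}0.png",im[:,:,::-1]); np.save(f"{cam}d.npy",d)
    for q in("tape_roll","left_hub","right_hub","chuck_key","oilstone","pliers_black","stand"):
        for r in ctrl.regions_of(cam,q)[:4]:
            P=cloud(cam,r["pixels"],d)
            if len(P)>5: print(cam,q,round(r["conf"],2),r["extent"],"lo",np.percentile(P,2,axis=0).round(3),"hi",np.percentile(P,98,axis=0).round(3))
E
```

```text
pics
0.0 [5.24725123e-01 3.32583685e-05 2.13385730e-01] [ 0.95581933  0.08861309 -0.13803025]
scene tape_roll 0.74 [365.0, 270.1, 32.0, 31.3] lo [ 0.496 -0.315 -0.   ] hi [ 0.57  -0.242  0.026]
scene tape_roll 0.59 [336.8, 302.9, 25.7, 22.6] lo [ 0.386 -0.281 -0.   ] hi [ 0.442 -0.226  0.021]
scene tape_roll 0.52 [326.0, 191.3, 27.4, 55.0] lo [ 0.558 -0.131  0.038] hi [ 0.667 -0.102  0.151]
scene tape_roll 0.49 [384.5, 313.5, 20.5, 15.6] lo [ 0.443 -0.363 -0.001] hi [ 0.483 -0.326  0.015]
scene left_hub 0.75 [246.3, 172.7, 33.7, 41.9] lo [0.545 0.098 0.036] hi [0.662 0.125 0.15 ]
scene right_hub 0.69 [328.4, 192.1, 24.5, 50.9] lo [ 0.558 -0.131  0.042] hi [ 0.667 -0.106  0.151]
scene right_hub 0.5 [243.0, 173.2, 35.3, 43.8] lo [0.545 0.098 0.014] hi [0.659 0.126 0.15 ]
scene chuck_key 0.54 [257.4, 256.7, 20.1, 14.0] lo [ 0.431 -0.036  0.017] hi [0.462 0.02  0.033]
scene oilstone 0.85 [152.6, 195.5, 54.3, 36.8] lo [ 0.443  0.247 -0.   ] hi [0.499 0.395 0.027]
scene pliers_black 0.62 [389.2, 253.7, 58.0, 22.0] lo [ 0.617 -0.393 -0.003] hi [ 0.69  -0.259  0.015]
scene stand 0.68 [210.3,
[... 436 characters left out ...]
i [0.66  0.137 0.149]
side right_hub 0.79 [275.7, 171.3, 33.7, 39.4] lo [ 0.558 -0.116  0.038] hi [ 0.671 -0.091  0.149]
side chuck_key 0.75 [217.2, 172.1, 133.8, 106.1] lo [ 0.41  -0.141  0.008] hi [0.666 0.161 0.143]
side chuck_key 0.44 [315.4, 233.2, 11.1, 5.2] lo [ 0.428 -0.038  0.016] hi [ 0.464 -0.008  0.034]
side oilstone 0.86 [211.6, 281.7, 55.0, 40.6] lo [0.441 0.259 0.002] hi [0.493 0.386 0.027]
side pliers_black 0.53 [307.9, 177.8, 14.1, 17.6] lo [ 0.616 -0.412 -0.005] hi [ 0.686 -0.265  0.012]
side pliers_black 0.45 [216.5, 280.1, 50.3, 41.8] lo [0.441 0.256 0.003] hi [0.492 0.383 0.027]
side stand 0.83 [219.3, 169.5, 130.9, 108.2] lo [ 0.411 -0.143  0.008] hi [0.667 0.16  0.143]
```

```bash
python3 - <<'E'
import cv2,numpy as np
a=cv2.imread("pics/scene0.png")[150:350,130:470];b=cv2.imread("pics/side0.png")[120:340,180:400]
cv2.imwrite("pics/s1.png",np.hstack([cv2.resize(a,(510,300),interpolation=3),cv2.resize(b,(290,300),interpolation=3)]))
E
python3 - <<'E'
import sys; sys.path.insert(0,'.')
from h import *
for cam in("scene","side"):
    d=np.load(f"{cam}d.npy"); m=np.ones_like(d,bool); P=cloud(cam,m,d)
    for n,lo,hi in(("L",.08,.16),("R",-.15,-.07)):
        Q=P[(P[:,2]>.112)&(P[:,2]<.158)&(P[:,1]>lo)&(P[:,1]<hi)&(P[:,0]>.5)&(P[:,0]<.72)]
        T=Q[Q[:,2]>.143]
        print(cam,n,len(Q),"top n",len(T),T.mean(0).round(4),T.min(0).round(4),T.max(0).round(4))
        # face fits: y = a x + b on points away from top
        F=Q[Q[:,2]<.14]; 
        if len(F)>10: print(np.percentile(F,[5,50,95],axis=0).round(3).tolist(), np.polyfit(F[:,0],F[:,1],1).round(3))
    B=P[(abs(P[:,2]-.015)<.006)&(abs(P[:,1])<.2)&(P[:,0]>.36)&(P[:,0]<.72)]
    r=cv2.minAreaRect(B[:,:2].astype(np.float32)*1000); print("board",r)
    G=P[(P[:,2]>.098)&(P[:,2]<.11)&(abs(P[:,1])<.09)&(P[:,0]<.7)]
    for s in(1,-1):
        g=G[G[:,1]*s>0]
        if len(g): print("block",s,len(g),np.median(g,axis=0).round(4))
    for n,b in(("tape",(.37,.46,-.3,-.2)),("big",(.48,.6,-.33,-.22)),("small",(.42,.5,-.38,-.3))):
        t=P[(P[:,0]>b[0])&(P[:,0]<b[1])&(P[:,1]>b[2])&(P[:,1]<b[3])&(P[:,2]>.009)]
        T=t[t[:,2]>np.percentile(t[:,2],60)-.003]
        print(n,cv2.minEnclosingCircle(t[:,:2].astype(np.float32)*1000),np.median(t[:,2]).round(4),T.mean(0).round(4))
E
```

```text
scene L 289 top n 68 [0.5919 0.116  0.1476] [0.5743 0.1046 0.143 ] [0.6093 0.1303 0.1528]
[[0.552, 0.101, 0.113], [0.568, 0.106, 0.126], [0.598, 0.125, 0.139]] [-0.106  0.17 ]
scene R 470 top n 163 [ 0.6172 -0.1146  0.148 ] [ 0.5889 -0.1271  0.143 ] [ 0.6536 -0.1     0.1547]
[[0.565, -0.128, 0.114], [0.585, -0.124, 0.127], [0.657, -0.106, 0.138]] [-0.1   -0.061]
board ((554.2109985351562, -1.61334228515625), (294.4321594238281, 322.6073913574219), 3.03328800201416)
block 1 215 [0.6086 0.0628 0.1035]
block -1 409 [ 0.5953 -0.0615  0.1036]
tape ((414.5617980957031, -251.83670043945312), 31.290706634521484) 0.0169 [ 0.4136 -0.2524  0.0177]
big ((534.3917846679688, -276.2288818359375), 42.1781005859375) 0.0211 [ 0.5336 -0.2776  0.0222]
small ((463.4856872558594, -344.70355224609375), 22.058082580566406) 0.0118 [ 0.4637 -0.344   0.0119]
side L 451 top n 100 [0.6015 0.1235 0.1468] [0.5728 0.1089 0.143 ] [0.6362 0.1347 0.1519]
[[0.552, 0.113, 0.113], [0.588, 0.131, 0.126], [0.647, 0.135, 0.139]] [0.143 0.044]
side R 336 top n 67 [ 0.617  -0.1029  0.1468] [ 0.5927 -0.1179  0.143 ] [ 0.6491 -0.092   0.151 ]
[[0.568, -0.114, 0.114], [0.604, -0.097, 0.126], [0.659, -0.092, 0.138]] [ 0.128 -0.176]
board ((552.7335205078125, 2.7591094970703125), (289.0423278808594, 324.49664306640625), 3.310987710952759)
block 1 151 [-0.036   0.0555  0.1032]
block -1 110 [ 0.6141 -0.0545  0.1022]
tape ((416.2711181640625, -245.73257446289062), 33.9765510559082) 0.0157 [ 0.4134 -0.2445  0.017 ]
big ((532.5857543945312, -273.1773986816406), 41.870628356933594) 0.0195 [ 0.5331 -0.2716  0.0208]
small ((463.2051086425781, -340.48614501953125), 22.08015251159668) 0.0104 [ 0.4628 -0.3405  0.0106]
```

View pics/s1.png

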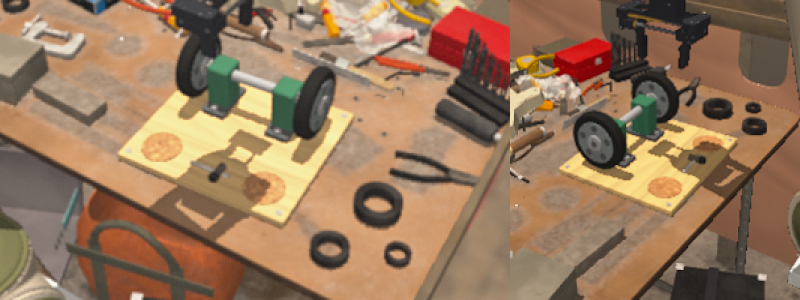

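The picture shows three black rolls (crop: big at 378,204; middle at 330,248; small at 397,253). The middle one is the r≈31 mm roll at about (0.414, -0.248). The stand is centred near (0.5535, 0.000) with a yaw of about +3°, and the wheels are at y≈+0.119 and -0.110.

```bash
cat >> h.py <<'E'
def togo(target):
    "shift to target in tool axes, in row units (3 cm)"
    s=ctrl.read_state(); return (np.array(s["tcp_rot"]).T@(np.array(target)-s["position"])/.03).round(2)
def stand(x,y,z):
    c,n=np.cos(.054),np.sin(.054); return np.array([.5535+c*x-n*y,.0005+n*x+c*y,z])
E
python3 - <<'E'
from h import *
print(np.round(ctrl.read_state()["tcp_rot"],3)); print(togo(stand(60,115,200)/[1,1,1] if 0 else stand(.06,.115,.205)))
E
```

```text
[[ 0.  1. -0.]
 [ 1. -0. -0.]
 [-0. -0. -1.]]
[3.95 2.74 0.3 ]
```

```bash
python3 -m crank '[[0,0,1,0,0,0,0.8],[0,0,1,0,0,0,0.8],[0,0,1,0,0,0,0.8],[0,0,1,0,0,0,0.8],[0,0,1,0,0,0,0.8],[0,0,1,0,0,0,0.8],[0,0,1,0,0,0,0.8],[0,0,1,0,0,0,0.8],[0,0,1,0,0,0,0.8],[0,0,1,0,0,0,0.8],[0,0,1,0,0,0,0.8],[0,0,1,0,0,0,0.8],[0,0,1,0,0,0,0.8],[0,0,1,0,0,0,0.8],[0,0,1,0,0,0,0.8],[0,0,0.17,0,0,0,0.8]]'; python3 -c "
from h import *
print(np.round(ctrl.read_state()['tcp_rot'],3), togo(stand(.06,.115,.205)))"
```

```text
clock: 2.4
position: [0.525, -0.0, 0.2139]
tcp_rot: [[0.999, 0.052, 0.0], [0.052, -0.999, 0.0], [0.0, -0.0, -1.0]]
force: [-0.4, 0.4, -0.1]
width: 0.0704
grasp_force: 0.0
[[ 0.999  0.052  0.   ]
 [ 0.052 -0.999  0.   ]
 [ 0.    -0.    -1.   ]] [ 2.94 -3.8   0.3 ]
```

```bash
python3 -m crank '[[0,0,0,0.74,-0.95,0,0.8],[0,0,0,0.74,-0.95,0,0.8],[0,0,0,0.73,-0.95,0,0.8],[0,0,0,0.73,-0.95,0,0.8],[0,0,0,0,0,0,0.8],[0,0,0,0,0,0,0.8]]'; python3 -c "
from h import *
im,d=ctrl.grab_frame('wrist'); cv2.imwrite('pics/w1.png',im[:,:,::-1])
P=cloud('wrist',d>0,d); T=P[(P[:,2]>.146)&(P[:,2]<.158)]
print(len(T)); print(np.percentile(T,[1,50,99],axis=0).round(4)) if len(T) else 0
print(togo(stand(.06,.115,.137)),ctrl.read_state()['force'])"
```

```text
clock: 3.0
position: [0.6068, 0.1187, 0.2134]
tcp_rot: [[0.998, 0.056, -0.001], [0.056, -0.998, -0.0], [-0.001, 0.0, -1.0]]
force: [-0.3, -0.7, 0.3]
width: 0.0702
grasp_force: 0.0
2672
[[ 0.5845 -0.1168  0.1461]
 [ 0.6135  0.1117  0.1491]
 [ 0.6432  0.1307  0.1521]]
[ 0.02 -0.02  2.56] [-1.23812465 -0.11439958  0.0509302 ]
```

View pics/w1.png

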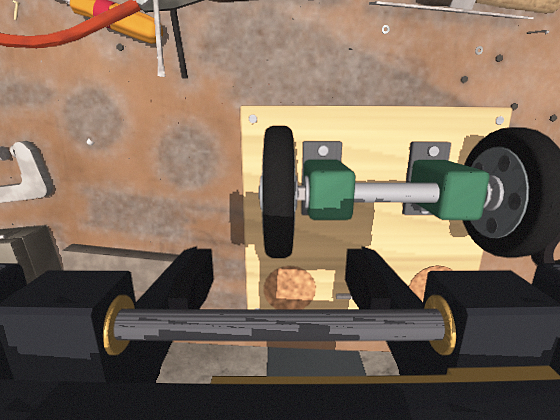

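The wrist view shows the left wheel centred between the fingers (wheel columns 263–295, fingers 213–346), so I'm descending to straddle it.

```bash
python3 -m crank '[[0,0,0,0,0,0.6,0.8],[0,0,0,0,0,0.65,0.8],[0,0,0,0,0,0.65,0.8],[0,0,0,0,0,0.6,0.8],[0,0,0,0,0,0,0.8],[0,0,0,0,0,0,0.8]]' && python3 -m crank '[[0,0,0,0,0.2,0,0.8],[0,0,0,0,0.2,0,0.8],[0,0,0,0,0.1,0,0.8],[0,0,0,0,0.05,0,0.8],[0,0,0,0,0.05,0,0.8],[0,0,0,0,0,0,0.8],[0,0,0,0,0,0,0.8]]'
```

```text
clock: 3.65
position: [0.607, 0.1178, 0.1398]
tcp_rot: [[0.999, 0.053, 0.001], [0.053, -0.999, -0.0], [0.001, 0.0, -1.0]]
force: [-0.1, -0.8, 0.6]
width: 0.0705
grasp_force: 0.0
clock: 4.35
position: [0.6079, 0.1007, 0.1389]
tcp_rot: [[0.999, 0.054, -0.0], [0.054, -0.999, 0.0], [-0.0, -0.0, -1.0]]
force: [-0.6, 0.4, 0.1]
width: 0.0703
grasp_force: 0.0
```

```bash
for i in 1 2 3; do python3 -m crank '[[0,0,0,0,0.04,0,0.8],[0,0,0,0,0,0,0.8],[0,0,0,0,0.03,0,0.8],[0,0,0,0,0,0,0.8]]' | egrep 'pos|force'; done
```

```text
position: [0.608, 0.0984, 0.139]
force: [-0.2, -0.5, -0.9]
grasp_force: 0.0
position: [0.6081, 0.0963, 0.1389]
force: [0.3, -0.8, -0.8]
grasp_force: 0.0
position: [0.6083, 0.0942, 0.1389]
force: [-0.6, -0.2, -0.1]
grasp_force: 0.0
```

```bash
for i in 1 2 3 4; do python3 -m crank '[[0,0,0,0,0.03,0,0.8],[0,0,0,0,0,0,0.8]]' | egrep 'pos|^force'; done
```

```text
position: [0.6083, 0.0933, 0.1389]
force: [0.1, -0.6, 0.1]
position: [0.6083, 0.0924, 0.1389]
force: [-0.2, -0.5, 0.3]
position: [0.6084, 0.0915, 0.1389]
force: [-0.3, -0.3, -0.2]
position: [0.6084, 0.0906, 0.1389]
force: [-0.3, 0.1, -0.4]
```

```bash
for i in 1 2 3; do python3 -m crank '[[0,0,0,0,0.02,0,0.8],[0,0,0,0,0,0,0.8]]' | egrep 'pos|^force'; done; python3 -c "
from h import *
im,d=ctrl.grab_frame('wrist'); cv2.imwrite('pics/w2.png',im[:,:,::-1])
print([ctrl.read_state()['force'].round(2) if hasattr(ctrl.read_state()['force'],'round') else ctrl.read_state()['force']])"
```

```text
position: [0.6085, 0.0901, 0.1389]
force: [0.3, 0.6, 0.0]
position: [0.6085, 0.0895, 0.1389]
force: [0.3, -0.4, 0.1]
position: [0.6085, 0.0888, 0.1389]
force: [-0.2, 0.3, -0.3]
[array([ 0.68, -0.32, -0.34])]
```

View pics/w2.png

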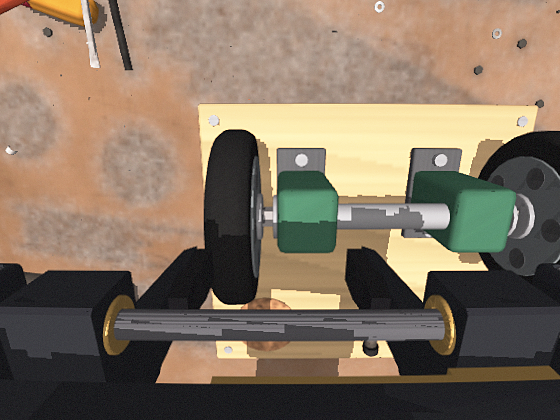

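The wheel's tyre (columns 205–265) is close to the left fingertip (about 213, 248), but contact is unclear. I'll check it from the depth.

Run:
```python
from h import *
im,d=ctrl.grab_frame("wrist"); s=ctrl.read_state(); print(s["position"],s["width"])
v,u=np.nonzero((d>0)); P=world("wrist",u,v,d[v,u])
T=(P[:,2]>.143)&(P[:,2]<.158)&(P[:,1]>.07)&(P[:,0]<.66)
print("rim",np.percentile(P[T],[1,50,99],axis=0).round(4).tolist())
# tip pixels of left finger
Q=(u>150)&(u<216)&(v>245)&(v<262)
for r in range(246,300,8):
    m=(v==r)&(u>196)&(u<230); print(r,[(int(a),*b.round(3)) for a,b in zip(u[m][::3],P[m][::3])])
```

```text
[0.60854659 0.08888372 0.13890599] 0.07059350252558065
rim [[0.5802, 0.1065, 0.1432], [0.615, 0.118, 0.148], [0.6385, 0.1315, 0.1514]]
246 [(197, np.float64(0.617), np.float64(0.132), np.float64(0.162)), (200, np.float64(0.541), np.float64(0.172), np.float64(-0.002)), (203, np.float64(0.542), np.float64(0.169), np.float64(-0.001)), (206, np.float64(0.61), np.float64(0.131), np.float64(0.147)), (209, np.float64(0.611), np.float64(0.128), np.float64(0.149)), (212, np.float64(0.612), np.float64(0.127), np.float64(0.149)), (215, np.float64(0.612), np.float64(0.125), np.float64(0.151)), (218, np.float64(0.612), np.float64(0.123), np.float64(0.15)), (221, np.float64(0.612), np.float64(0.121), np.float64(0.15)), (224, np.float64(0.612), np.float64(0.12), np.float64(0.15)), (227, np.float64(0.613), np.float64(0.118), np.float64(0.151))]
254 [(197, np.float64(0.616), np.float64(0.13), np.float64(0.17)), (200, np.float64(0.616), np.float64(0.128), np.float64(0.17)), (203, np.float64(0.617), np.float64(0.127), np.float64(0.171)), (206, np.float64(0.616), np.float64(0.126), np.float64(0.169)), (
[... 3274 characters left out ...]
197, np.float64(0.606), np.float64(0.125), np.float64(0.189)), (200, np.float64(0.605), np.float64(0.124), np.float64(0.187)), (203, np.float64(0.602), np.float64(0.124), np.float64(0.183)), (206, np.float64(0.601), np.float64(0.123), np.float64(0.181)), (209, np.float64(0.48), np.float64(0.163), np.float64(-0.002)), (212, np.float64(0.49), np.float64(0.157), np.float64(0.012)), (215, np.float64(0.571), np.float64(0.128), np.float64(0.135)), (218, np.float64(0.575), np.float64(0.125), np.float64(0.14)), (221, np.float64(0.575), np.float64(0.123), np.float64(0.141)), (224, np.float64(0.575), np.float64(0.121), np.float64(0.141)), (227, np.float64(0.577), np.float64(0.119), np.float64(0.143))]
```

The depth shows the open fingertips end near z≈0.16, above the tyre, so there was no contact. I'll recentre and go about 25 mm deeper.

```bash
python3 -m crank '[[0,0,0,-0.02,-0.33,0,0.8],[0,0,0,-0.02,-0.33,0,0.8],[0,0,0,0,-0.32,0,0.8],[0,0,0,0,0,0,0.8],[0,0,0,0,0,0.28,0.8],[0,0,0,0,0,0.28,0.8],[0,0,0,0,0,0.28,0.8],[0,0,0,0,0,0,0.8],[0,0,0,0,0,0,0.8]]'
python3 - <<'E'
from h import *
im,d=ctrl.grab_frame("wrist"); s=ctrl.read_state(); print(s["position"],s["force"])
v,u=np.nonzero((d>0)); P=world("wrist",u,v,d[v,u]); L=(P-s["position"])@np.array(s["tcp_rot"])
# finger: local coords, y about -0.035..-0.053
for sg in(-1,1):
    m=(L[:,1]*sg>.032)&(L[:,1]*sg<.056)&(abs(L[:,0])<.012)&(L[:,2]<0.01)&(L[:,2]>-.06)
    print(sg,m.sum(),np.percentile(L[m],[1,50,99],axis=0).round(4).tolist())
E
```

```text
clock: 7.95
position: [0.6058, 0.118, 0.1135]
tcp_rot: [[0.999, 0.053, -0.0], [0.053, -0.999, 0.0], [-0.0, -0.0, -1.0]]
force: [0.2, 0.2, -0.1]
width: 0.0707
grasp_force: 0.0
[0.60591618 0.11803425 0.11382897] [ 0.09799817 -0.59920304 -0.09112133]
-1 1980 [[-0.0076, -0.05, -0.0597], [0.0097, -0.0381, -0.045], [0.0117, -0.0346, -0.024]]
1 2836 [[-0.0101, 0.033, -0.0595], [0.0088, 0.0399, -0.0375], [0.0118, 0.0549, 0.0099]]
```

```bash
python3 -m crank '[[0,0,0,0,0.2,0,0.8],[0,0,0,0,0.2,0,0.8],[0,0,0,0,0.1,0,0.8],[0,0,0,0,0.07,0,0.8],[0,0,0,0,0,0,0.8]]'|egrep 'pos|^force'; for i in 1 2 3 4; do python3 -m crank '[[0,0,0,0,0.03,0,0.8],[0,0,0,0,0,0,0.8]]' | egrep 'pos|^force'; done
```

```text
position: [0.6067, 0.1008, 0.1138]
force: [-0.6, 0.1, 0.8]
position: [0.6067, 0.1003, 0.1137]
force: [-0.5, 0.4, 0.7]
position: [0.6068, 0.0993, 0.1137]
force: [0.5, -0.9, 0.3]
position: [0.6068, 0.0984, 0.1137]
force: [0.3, 1.1, -0.0]
position: [0.6069, 0.0974, 0.1137]
force: [-0.1, 0.3, 0.2]
```

```bash
for i in 1 2 3 4; do python3 -m crank '[[0,0,0,0,0.03,0,0.8],[0,0,0,0,0,0,0.8]]' | egrep 'pos|^force'; done
```

```text
position: [0.6069, 0.0967, 0.1138]
force: [-0.7, 1.0, 0.4]
position: [0.607, 0.0958, 0.1138]
force: [-0.6, 2.5, 1.2]
position: [0.6071, 0.0948, 0.1138]
force: [-0.0, 0.4, 1.0]
position: [0.6071, 0.0938, 0.1137]
force: [-0.2, 1.2, 0.9]
```

```bash
for i in 1 2 3; do python3 -m crank '[[0,0,0,0,0.02,0,0.8],[0,0,0,0,0,0,0.8]]' | egrep 'pos|^force'; done
```

```text
position: [0.6071, 0.0933, 0.1137]
force: [-0.3, 1.3, 1.8]
position: [0.6072, 0.0927, 0.1137]
force: [-0.2, 1.4, 1.3]
position: [0.6072, 0.092, 0.1137]
force: [-0.4, 0.3, 2.1]
```

```bash
for i in 1 2 3; do python3 -m crank '[[0,0,0,0,0.02,0,0.8],[0,0,0,0,0,0,0.8]]' | egrep 'pos|^force'; done
```

```text
position: [0.6072, 0.0916, 0.1137]
force: [0.3, 1.9, 1.7]
position: [0.6072, 0.0912, 0.1138]
force: [-0.6, 4.1, 1.8]
position: [0.6072, 0.0908, 0.1138]
force: [-0.4, 4.9, 2.8]
```

```bash
for i in 1 2 3; do python3 -m crank '[[0,0,0,0,0.013,0,0.8],[0,0,0,0,0,0,0.8],[0,0,0,0,0,0,0.8]]' | egrep 'pos|^force'; done
```

```text
position: [0.6073, 0.0906, 0.1138]
force: [0.5, 6.6, 1.1]
position: [0.6073, 0.0904, 0.1138]
force: [-0.7, 7.5, 2.9]
position: [0.6072, 0.0902, 0.1138]
force: [-0.5, 7.6, 2.7]
```

Left bears inward at 7.6 N after about 5 mm of free travel, so it is probably the worn one. Next is the outward rock.

```bash
python3 -m crank '[[0,0,0,0,-0.1,0,0.8],[0,0,0,0,-0.3,0,0.8],[0,0,0,0,-0.3,0,0.8],[0,0,0,0,-0.3,0,0.8],[0,0,0,0,-0.2,0,0.8],[0,0,0,0,-0.1,0,0.8],[0,0,0,0,0,0,0.8]]'|egrep 'pos|^force'; for i in 1 2 3 4 5; do python3 -m crank '[[0,0,0,0,-0.03,0,0.8],[0,0,0,0,-0.03,0,0.8],[0,0,0,0,0,0,0.8]]' | egrep 'pos|^force'; done
```

```text
position: [0.6052, 0.1285, 0.1137]
force: [-0.1, 0.6, 0.9]
position: [0.6051, 0.1298, 0.1137]
force: [-0.1, -0.4, 0.4]
position: [0.605, 0.1318, 0.1137]
force: [0.4, 1.0, -0.2]
position: [0.6049, 0.1337, 0.1137]
force: [0.7, 0.3, -0.6]
position: [0.6049, 0.1353, 0.1138]
force: [-0.3, -0.0, -0.4]
position: [0.6048, 0.1371, 0.1139]
force: [-0.4, -1.7, 1.3]
```

```bash
for i in 1 2 3; do python3 -m crank '[[0,0,0,0,-0.03,0,0.8],[0,0,0,0,-0.03,0,0.8],[0,0,0,0,0,0,0.8]]' | egrep 'pos|^force'; done;  python3 -m crank '[[0,0,0,0,-0.03,0,0.8],[0,0,0,0,0,0,0.8]]' | egrep 'pos|^force'
```

```text
position: [0.6047, 0.139, 0.1137]
force: [0.3, -1.6, 1.7]
position: [0.6046, 0.1408, 0.1137]
force: [0.7, -0.9, 0.4]
position: [0.6045, 0.1426, 0.1138]
force: [-0.0, -1.4, 0.9]
position: [0.6044, 0.1435, 0.1137]
force: [-0.6, -1.7, 1.5]
```

```bash
for i in 1 2; do python3 -m crank '[[0,0,0,0,-0.02,0,0.8],[0,0,0,0,0,0,0.8]]' | egrep 'pos|^force'; done
```

```text
position: [0.6044, 0.1441, 0.1137]
force: [-0.3, -2.0, 0.7]
position: [0.6043, 0.1446, 0.1137]
force: [0.9, -1.7, 1.5]
```

```bash
for i in 1 2 3 4; do python3 -m crank '[[0,0,0,0,-0.02,0,0.8],[0,0,0,0,0,0,0.8]]' | egrep 'pos|^force'; done
```

```text
position: [0.6043, 0.1453, 0.1137]
force: [0.7, -2.0, 1.6]
position: [0.6043, 0.1459, 0.1137]
force: [0.1, -1.2, 1.4]
position: [0.6042, 0.1464, 0.1137]
force: [0.1, -0.9, 1.5]
position: [0.6042, 0.147, 0.1137]
force: [0.5, -2.3, 1.0]
```

```bash
for i in 1 2 3; do python3 -m crank '[[0,0,0,0,-0.018,0,0.8],[0,0,0,0,0,0,0.8]]' | egrep 'pos|^force'; done
```

```text
position: [0.6042, 0.1474, 0.1138]
force: [0.5, -3.2, 1.9]
position: [0.6042, 0.1478, 0.1138]
force: [-0.4, -5.3, 2.2]
position: [0.6042, 0.1481, 0.1138]
force: [-0.1, -7.3, 1.4]
```

```bash
python3 -m crank '[[0,0,0,0,-0.012,0,0.8],[0,0,0,0,0,0,0.8],[0,0,0,0,0,0,0.8]]' | egrep 'pos|^force';python3 -m crank '[[0,0,0,0,0.1,0,0.8],[0,0,0,0,0.35,0,0.8],[0,0,0,0,0.35,0,0.8],[0,0,0,0,0,0,0.8],[0,0,0,0,0,-0.5,0.8],[0,0,0,0,0,-1,0.8],[0,0,0,0,0,-0.7,0.8],[0,0,0,0.05,0.8,0,0.8],[0,0,0,0,1,0,0.8],[0,0,0,0,1,0,0.8],[0,0,0,0,1,0,0.8],[0,0,0,0,1,0,0.8],[0,0,0,0,1,0,0.8],[0,0,0,0,1,0,0.8],[0,0,0,0,0.9,0,0.8],[0,0,0,0,0.2,0,0.8],[0,0,0,0,0,0,0.8],[0,0,0,0,0,0,0.8]]' | egrep 'clock|pos|^force'
python3 - <<'E'
from h import *
im,d=ctrl.grab_frame("wrist"); P=cloud("wrist",d>0,d)
T=P[(P[:,2]>.143)&(P[:,2]<.158)&(P[:,1]<-.07)]
print("rimR",len(T),np.percentile(T,[1,50,99],axis=0).round(4).tolist(),togo(stand(.06,-.115,.1137)))
im,d=ctrl.grab_frame("side"); P=cloud("side",d>0,d)
T=P[(P[:,2]>.14)&(P[:,2]<.158)&(P[:,1]>.07)&(P[:,1]<.16)&(P[:,0]>.5)&(P[:,0]<.7)]
print("rimL",len(T),np.percentile(T,[1,50,99],axis=0).round(4).tolist())
E
```

```text
position: [0.6042, 0.1483, 0.1138]
force: [-0.6, -6.8, 1.2]
clock: 19.4
position: [0.6197, -0.1105, 0.1797]
force: [0.0, 0.9, -0.0]
rimR 2696 [[0.593, -0.1227, 0.1432], [0.6253, -0.1098, 0.1482], [0.6511, -0.097, 0.1517]] [-0.    0.03  2.2 ]
rimL 128 [[0.5727, 0.1135, 0.1402], [0.5998, 0.1298, 0.1457], [0.6333, 0.1394, 0.1508]]
```

```bash
python3 -m crank '[[0,0,0,0,0,0.5,0.8],[0,0,0,0,0,0.8,0.8],[0,0,0,0,0,0.7,0.8],[0,0,0,0,0,0.2,0.8],[0,0,0,0,0,0,0.8],[0,0,0,0,-0.2,0,0.8],[0,0,0,0,-0.2,0,0.8],[0,0,0,0,-0.15,0,0.8],[0,0,0,0,-0.08,0,0.8],[0,0,0,0,0,0,0.8]]'|egrep 'pos|^force'; for i in 1 2 3; do python3 -m crank '[[0,0,0,0,-0.03,0,0.8],[0,0,0,0,0,0,0.8]]' | egrep 'pos|^force'; done
```

```text
position: [0.6187, -0.0923, 0.114]
force: [-0.6, -0.1, -0.1]
position: [0.6186, -0.0919, 0.1137]
force: [0.2, 0.1, 0.1]
position: [0.6185, -0.0909, 0.1137]
force: [-0.5, -0.5, -0.4]
position: [0.6185, -0.0899, 0.1137]
force: [-0.1, 0.1, -0.4]
```

```bash
for i in 1 2 3 4; do python3 -m crank '[[0,0,0,0,-0.02,0,0.8],[0,0,0,0,0,0,0.8]]' | egrep 'pos|^force'; done
```

```text
position: [0.6184, -0.0893, 0.1137]
force: [0.7, -0.7, 0.1]
position: [0.6184, -0.0888, 0.1137]
force: [-0.2, -0.1, 0.1]
position: [0.6184, -0.0881, 0.1137]
force: [1.1, -0.2, 0.8]
position: [0.6184, -0.0877, 0.1138]
force: [-0.1, -0.9, 0.2]
```

```bash
for i in 1 2 3 4; do python3 -m crank '[[0,0,0,0,-0.02,0,0.8],[0,0,0,0,0,0,0.8]]' | egrep 'pos|^force'; done
```

```text
position: [0.6184, -0.0874, 0.1138]
force: [0.9, -1.8, 0.4]
position: [0.6184, -0.0869, 0.1139]
force: [0.6, -5.0, 0.9]
position: [0.6184, -0.0866, 0.1139]
force: [-0.2, -6.9, 1.3]
position: [0.6184, -0.0863, 0.1139]
force: [0.2, -9.4, 1.2]
```

```bash
python3 -m crank '[[0,0,0,0,0,0,0.8],[0,0,0,0,0,0,0.8],[0,0,0,0,0.15,0,0.8],[0,0,0,0,0.3,0,0.8],[0,0,0,0,0.3,0,0.8],[0,0,0,0,0.3,0,0.8],[0,0,0,0,0.25,0,0.8],[0,0,0,0,0.12,0,0.8],[0,0,0,0,0,0,0.8]]'|egrep 'pos|^force'; for i in 1 2 3; do python3 -m crank '[[0,0,0,0,0.02,0,0.8],[0,0,0,0,0,0,0.8]]' | egrep 'pos|^force'; done
```

```text
position: [0.6205, -0.1283, 0.1136]
force: [0.4, 1.2, -0.5]
position: [0.6206, -0.1281, 0.1137]
force: [-0.2, -0.1, 0.7]
position: [0.6206, -0.1288, 0.1138]
force: [0.2, 0.3, -0.4]
position: [0.6206, -0.1296, 0.1137]
force: [0.5, -0.1, -0.3]
```

```bash
for i in 1 2 3 4 5; do python3 -m crank '[[0,0,0,0,0.02,0,0.8],[0,0,0,0,0,0,0.8]]' | egrep 'pos|^force'; done
```

```text
position: [0.6206, -0.1302, 0.1137]
force: [-1.0, 0.6, -0.0]
position: [0.6207, -0.1308, 0.1137]
force: [-1.1, -0.0, -0.6]
position: [0.6207, -0.1314, 0.1137]
force: [0.8, 0.1, 0.1]
position: [0.6207, -0.132, 0.1137]
force: [0.8, 0.6, 0.6]
position: [0.6208, -0.1324, 0.1137]
force: [0.4, 1.5, 0.5]
```

```bash
for i in 1 2 ; do python3 -m crank '[[0,0,0,0,0.02,0,0.8],[0,0,0,0,0,0,0.8]]' | egrep 'pos|^force'; done
```

```text
position: [0.6208, -0.1329, 0.1138]
force: [-0.5, 2.4, 1.5]
position: [0.6208, -0.1333, 0.1138]
force: [0.4, 3.6, 3.1]
```

```bash
python3 -m crank '[[0,0,0,0,0.02,0,0.8],[0,0,0,0,0,0,0.8]]' | egrep 'pos|^force';  python3 -m crank '[[0,0,0,0,0.018,0,0.8],[0,0,0,0,0,0,0.8],[0,0,0,0,0,0,0.8],[0,0,0,0,0,0,0.8]]' | egrep 'clock|pos|^force'
```

```text
position: [0.6209, -0.1337, 0.1139]
force: [-1.1, 6.4, 3.5]
clock: 26.2
position: [0.6209, -0.1339, 0.1139]
force: [-1.1, 7.6, 3.9]
```

```bash
python3 -m crank '[[0,0,0,0,-0.18,0,0.8],[0,0,0,0,-0.3,0,0.8],[0,0,0,0,-0.3,0,0.8],[0,0,0,0,0,0,0.8],[0,0,0,0,0,-0.6,0.8],[0,0,0,0,0,-1,1],[0,0,0,0,0,-1,1],[0,0,0,0,0,-0.4,1],[0,0,0,-1,0.6,0,1],[0,0,0,-1,0.6,0,1],[0,0,0,-1,0.6,0,1],[0,0,0,-1,0.6,0,1],[0,0,0,-1,0.6,0,1],[0,0,0,-1,0.6,0,1],[0,0,0,-1,0.6,0,1],[0,0,0,-0.5,0,0,1],[0,0,0,0,0,0,1],[0,0,0,0,0,0,1]]' | egrep 'clock|pos|^force|width'
python3 - <<'E'
from h import *
im,d=ctrl.grab_frame("wrist"); cv2.imwrite("pics/w3.png",im[:,:,::-1]); P=cloud("wrist",d>0,d)
t=P[(abs(P[:,0]-.4136)<.045)&(abs(P[:,1]+.248)<.045)&(P[:,2]>.012)&(P[:,2]<.024)]
print(len(t)); c=cv2.minEnclosingCircle(t[:,:2].astype(np.float32)*1000) if len(t)>5 else None; print(c,np.percentile(t,[1,50,99],axis=0).round(4).tolist())
if c: print(togo([c[0][0]/1e3,c[0][1]/1e3,0.01]))
s=ctrl.read_state(); v,u=np.nonzero(d>0); Q=cloud("wrist",d>0,d); L=(Q-s["position"])@np.array(s["tcp_rot"])
for sg in(-1,1):
    m=(L[:,1]*sg>.038)&(L[:,1]*sg<.066)&(abs(L[:,0])<.012)&(L[:,2]<0.01)&(L[:,2]>-.06)
    print(sg,m.sum(),np.percentile(L[m],[1,50,99],axis=0).round(4).tolist())
E
```

```text
clock: 28.0
position: [0.4021, -0.2494, 0.2035]
force: [-0.3, 0.3, -0.6]
width: 0.0879
1269
((415.8591613769531, -249.91543579101562), 30.646320343017578) [[0.387, -0.2789, 0.014], [0.4174, -0.25, 0.0171], [0.4454, -0.2209, 0.0188]]
[0.45 0.05 6.45]
-1 2156 [[-0.0079, -0.0586, -0.0597], [0.0096, -0.046, -0.0451], [0.0117, -0.0433, -0.0238]]
1 2144 [[-0.0078, 0.044, -0.0597], [0.0096, 0.0466, -0.0447], [0.0118, 0.0591, -0.024]]
```

View pics/w3.png

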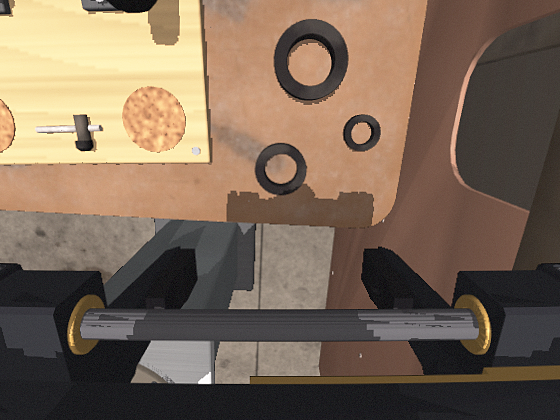

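The wrist view shows the middle roll at pixel (281,168), which works out at (0.416,-0.250) with r≈30.6 mm and a top of about 18 mm. Descending in steps.

```bash
python3 -m crank '[[0,0,0,0.45,0.05,0.5,1],[0,0,0,0,0,1,1],[0,0,0,0,0,1,1],[0,0,0,0,0,1,1],[0,0,0,0,0,1,1],[0,0,0,0,0,0.8,1],[0,0,0,0,0,0.4,1],[0,0,0,0,0,0,1],[0,0,0,0,0,0,1]]' | egrep 'clock|pos|^force|width'
cat > tip.py <<'E'
from h import *
im,d=ctrl.grab_frame("wrist"); s=ctrl.read_state(); P=cloud("wrist",d>0,d); L=(P-s["position"])@np.array(s["tcp_rot"])
print(s["position"],s["force"])
for sg in(-1,1):
    y=L[:,1]*sg; w=s["width"]/2
    m=(y>w-.004)&(y<w+.02)&(abs(L[:,0])<.02)&(P[:,2]>.004)
    print(sg,m.sum(),"lowest world z",np.percentile(P[m,2],[0,1,3]).round(4),"local",np.percentile(L[m],[1,99],axis=0).round(4).tolist())
import sys
if len(sys.argv)>1: cv2.imwrite(sys.argv[1],im[:,:,::-1])
E
python3 tip.py pics/w4.png
```

```text
clock: 28.95
position: [0.416, -0.2504, 0.0334]
force: [0.2, 0.7, -0.1]
width: 0.0883
[ 0.41604073 -0.25056166  0.03372052] [0.04975218 0.60652755 0.32155085]
-1 7192 lowest world z [0.0561 0.0593 0.0629] local [[-0.0094, -0.0629, -0.1124], [0.0198, -0.0434, -0.0256]]
1 7059 lowest world z [0.0567 0.0593 0.0629] local [[-0.0088, 0.0422, -0.1158], [0.0197, 0.063, -0.0255]]
```

View pics/w4.png

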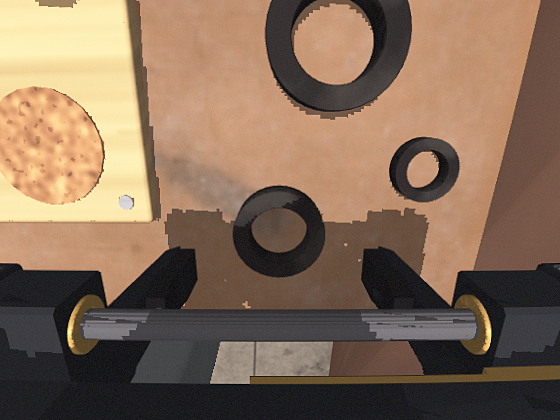

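The roll (279,231) sits midway between the fingers, whose tips are about 23 mm above the TCP. I'll go lower, watching the force.

```bash
python3 -m crank '[[0,0,0,0,0,0.5,1],[0,0,0,0,0,0.4,1],[0,0,0,0,0,0.2,1],[0,0,0,0,0,0,1],[0,0,0,0,0,0,1]]' | egrep 'clock|pos|^force|width'; python3 tip.py
```

```text
clock: 29.5
position: [0.4155, -0.2504, 0.0001]
force: [0.6, -0.7, 0.1]
width: 0.0879
[ 4.15543212e-01 -2.50432927e-01  1.94872846e-04] [ 0.33681402  0.03123249 -0.49664874]
-1 7183 lowest world z [0.0222 0.0256 0.0293] local [[-0.0093, -0.0631, -0.1124], [0.0198, -0.0435, -0.0254]]
1 7047 lowest world z [0.0227 0.0258 0.0294] local [[-0.0089, 0.0421, -0.1159], [0.0198, 0.063, -0.0256]]
```

```bash
python3 -m crank '[[0,0,0,0,0,0.2,1],[0,0,0,0,0,0.15,1],[0,0,0,0,0,0.1,1],[0,0,0,0,0,0,1],[0,0,0,0,0,0,0.85]]' | egrep 'clock|pos|^force|width'; python3 -m crank '[[0,0,0,0,0,0,0.75],[0,0,0,0,0,0,0.7],[0,0,0,0,0,0,0.6],[0,0,0,0,0,0,0.6],[0,0,0,0,0,0,0.6],[0,0,0,0,0,0,0.6]]' 12| egrep 'clock|pos|force|width'; python3 tip.py
```

```text
clock: 30.05
position: [0.4153, -0.2502, -0.0138]
force: [0.4, -0.6, 0.5]
width: 0.0821
clock: 30.65
position: [0.4153, -0.2502, -0.0137]
force: [0.4, -0.1, 1.0]
width: 0.059
grasp_force: 12.0
[ 0.41536953 -0.25024595 -0.0136895 ] [ 0.01184315 -0.42111426  0.94864052]
-1 6300 lowest world z [0.0042 0.0134 0.0163] local [[-0.0094, -0.049, -0.1124], [0.0198, -0.0263, -0.0271]]
1 6381 lowest world z [0.0059 0.0127 0.0162] local [[-0.0093, 0.0261, -0.1159], [0.0197, 0.0489, -0.0264]]
```

```bash
python3 -m crank '[[0,0,0,0,0,-0.2,0.6],[0,0,0,0,0,-0.5,0.6],[0,0,0,0,0,-0.8,0.6],[0,0,0,0,0,-0.8,0.6],[0,0,0,0,0,-0.7,0.6],[0,0,0,0,0,-0.3,0.6],[0,0,0,0,0,0,0.6]]' 15| egrep 'clock|pos|force|width'; python3 -m crank '[[0,0,0,0,-0.3,0,0.6],[0,0,0,0.1,-0.6,0,0.6],[0,0,0,0.1,-0.7,0,0.6],[0,0,0,0.1,-0.7,0,0.6],[0,0,0,0.1,-0.7,0,0.6],[0,0,0,0.1,-0.7,0,0.6],[0,0,0,0.1,-0.7,0,0.6],[0,0,0,0.1,-0.7,0,0.6],[0,0,0,0.2,-0.7,0,0.6],[0,0,0,0.2,-0.7,0,0.6],[0,0,0,0.2,-0.7,0,0.6],[0,0,0,0.2,-0.7,0,0.6],[0,0,0,0.2,-0.7,0,0.6],[0,0,0,0.17,-0.7,0,0.6],[0,0,0,0,-0.7,0,0.6],[0,0,0,0,-0.7,0,0.6],[0,0,0,0,-0.5,0,0.6],[0,0,0,0,-0.2,0,0.6],[0,0,0,0,0,0,0.6],[0,0,0,0,0,0,0.6]]'| egrep 'clock|pos|force|width'
python3 - <<'E'
from h import *
import numpy as np
im,d=ctrl.grab_frame("wrist"); cv2.imwrite("pics/w5.png",im[:,:,::-1])
print(stand(-.095,.1,0),togo(stand(-.095,.1,0.006)))
for q in("left_pad","chuck_key"):
    for r in ctrl.regions_of("wrist",q)[:2]:
        P=cloud("wrist",r["pixels"],d); print(q,r["conf"],r["extent"],np.percentile(P,[2,50,98],axis=0).round(4).tolist())
E
```

```text
clock: 31.4
position: [0.4156, -0.2505, 0.086]
force: [-0.4, -0.1, -0.5]
width: 0.059
grasp_force: 15.0
clock: 33.4
position: [0.4527, 0.094, 0.0848]
force: [-1.0, -0.3, -0.8]
width: 0.0595
grasp_force: 15.0
[0.4532411  0.09522673 0.        ] [ 0.02 -0.05  2.63]
left_pad 0.7 [183.4, 1.4, 373.7, 258.3] [[0.4196, -0.127, 0.0129], [0.5296, 0.0154, 0.0146], [0.6033, 0.1503, 0.1277]]
chuck_key 0.75 [356.1, 203.4, 93.6, 49.2] [[0.4319, -0.0405, 0.0185], [0.452, -0.0198, 0.0243], [0.4679, 0.0281, 0.0323]]
```

View pics/w5.png

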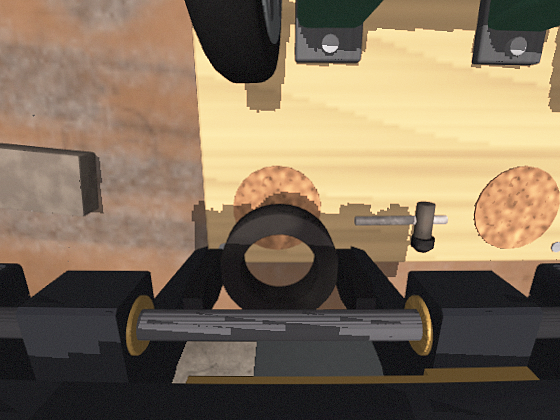

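The view shows the roll held level over the left pad (pad columns 235–322, far edge row 166) and the chuck key clear to the right. I'll check the pad centre numerically.

Run:
```python
from h import *
im,d=ctrl.grab_frame("wrist")
hsv=cv2.cvtColor(im,cv2.COLOR_RGB2HSV); w=np.zeros(d.shape,bool); w[160:252,225:330]=1
P=cloud("wrist",d>0,d)
for n,(a,b) in(("L",(225,330)),("R",(470,560))):
    w[:]=0; w[160:255,a:b]=1
    m=(hsv[:,:,0]<17)&(hsv[:,:,1]>85)&w
    Q=cloud("wrist",m,d); Q=Q[(abs(Q[:,2]-.016)<.006)]
    print(n,len(Q),np.percentile(Q,[1,50,99],axis=0).round(4).tolist())
```

```text
L 3853 [[0.4154, 0.0557, 0.0134], [0.4656, 0.0967, 0.016], [0.4891, 0.1362, 0.0176]]
R 5345 [[0.4325, -0.1373, 0.0143], [0.4679, -0.1025, 0.0161], [0.5, -0.0694, 0.0176]]
```

```bash
python3 -m crank '[[0,0,0,0.02,-0.05,0.4,0.6],[0,0,0,0,0,0.6,0.6],[0,0,0,0,0,0.6,0.6],[0,0,0,0,0,0.5,0.6],[0,0,0,0,0,0.3,0.6],[0,0,0,0,0,0.1,0.6],[0,0,0,0,0,0.1,0.6],[0,0,0,0,0,0,0.6],[0,0,0,0,0,0,0.6]]'| egrep 'clock|pos|force|width'
```

```text
clock: 34.5
position: [0.4537, 0.0959, 0.0076]
force: [-0.3, 0.6, -1.4]
width: 0.0592
grasp_force: 15.0
```

```bash
python3 -m crank '[[0,0,0,0,0,0.04,0.6],[0,0,0,0,0,0,0.6],[0,0,0,0,0,0,0.6]]'| egrep 'clock|pos|^force'
```

```text
clock: 34.8
position: [0.4535, 0.0959, 0.0061]
force: [0.1, -0.6, 0.1]
```

```bash
python3 -m crank '[[0,0,0,0,0,0.05,0.6],[0,0,0,0,0,0.03,0.6],[0,0,0,0,0,0,0.6],[0,0,0,0,0,0,0.6]]'| egrep 'clock|pos|^force'; python3 -m crank '[[0,0,0,0,0,0,0.7],[0,0,0,0,0,0,0.78],[0,0,0,0,0,0,0.78],[0,0,0,0,0,0,0.78],[0,0,0,0,0,-0.2,0.78],[0,0,0,0,0,-0.5,0.78],[0,0,0,0,0,-1,0.78],[0,0,0,0,0,-1,0.78],[0,0,0,0,0,-1,0.78],[0,0,0,-0.5,0,-1,0.78],[0,0,0,-1,0,0,0.78],[0,0,0,0,0,0,0.78],[0,0,0,0,0,0,0.78]]'| egrep 'clock|pos|^force'
python3 - <<'E'
from h import *
im,d=ctrl.grab_frame("wrist"); cv2.imwrite("pics/w6.png",im[:,:,::-1]); P=cloud("wrist",d>0,d); p=stand(-.095,.1,.017)
t=P[(np.hypot(P[:,0]-p[0],P[:,1]-p[1])<.045)&(P[:,2]>.025)&(P[:,2]<.05)]
print(p,cv2.minEnclosingCircle(t[:,:2].astype(np.float32)*1000),np.percentile(t,[1,50,99],axis=0).round(4).tolist())
im,d=ctrl.grab_frame("side"); P=cloud("side",d>0,d)
T=P[(P[:,2]>.14)&(P[:,2]<.158)&(P[:,1]>.07)&(P[:,1]<.16)&(P[:,0]>.5)&(P[:,0]<.7)]
print("rimL",len(T),np.percentile(T,[1,50,99],axis=0).round(4).tolist())
E
```

```text
clock: 35.2
position: [0.4534, 0.0959, 0.0036]
force: [-0.6, 1.5, -0.3]
clock: 36.5
position: [0.4088, 0.0934, 0.1451]
force: [0.6, -0.2, -0.0]
[0.4532411  0.09522673 0.017     ] ((454.09783935546875, 95.96498107910156), 30.703250885009766) [[0.4252, 0.0669, 0.027], [0.4548, 0.0959, 0.0338], [0.4833, 0.1246, 0.0354]]
rimL 130 [[0.5728, 0.1137, 0.1402], [0.5985, 0.13, 0.1455], [0.6355, 0.1397, 0.1511]]
```

View pics/w6.png

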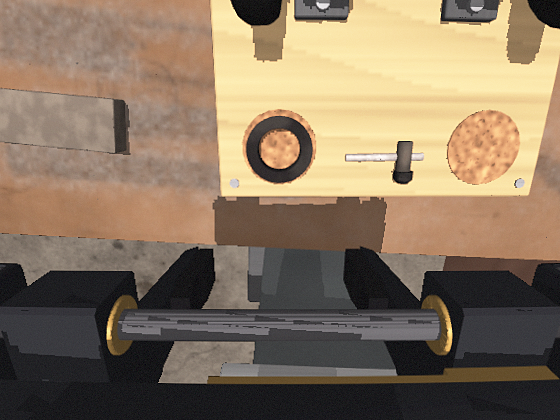

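The roll lies flat and centred on the left pad (279,148), and the left wheel is still leaning outward: its rim is about 6 mm further out than at the start. Handing in.

```bash
python3 -c "
from cell import ctrl
print(ctrl.close_job())"
```

```text
the job is handed in; nothing more can be done
None
```

The left wheel has the worn bearing: it is left leaning outward, with the tape roll flat on its cork pad about 1 mm off centre, and I handed the job in at about 37 s; the judge's verdict was not shown.

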